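# Fill up the round sample carrier

### The arm

A 6-joint arm with a two-finger parallel gripper is mounted at the origin on the work surface. World frame = base frame: x ahead of the robot, y to its left, z up, the work surface at z = 0. Lengths are in m, angles in rad, forces in N, time in s.
With the tool pointing down it reaches from about 0.3 to 0.875 m from the base axis. Payload 6.4 kg.
Tool frame: the origin (TCP) lies between the finger pads; the fingertips stand 22 mm ahead of it and the grasp point (between the pads) lies 3 mm ahead of it; z points along the fingers, y is the line along which they close (so a half turn about z gives the same grasp; the last joint's range is limited). The gripper opens to 85 mm and grips with 20 to 120 N. Pads are 22 mm wide; open, the fingers measure 114 mm over their backs; the gripper's body (76 mm by 85 mm) begins 54 mm behind the grasp point. The pads swing forward as they close: fully open they stand 13 mm farther back than shut.
Start: joints at [-1.322, 0.181, 1.607, -0, 1.354, -0.206], TCP at [0.253, -0.517, 0.253] pointing down, gripper open.
Joint ranges: [-2.99, 2.99], [-0.89, 2.07], [0.3, 2.58], [-1.14, 4.28], [0, 2.63], [-3.12, 3.12]. Speed limits (rad/s): [2.57, 2.57, 3.01, 3.14, 3.14, 3.14].

### API

Orientations are given as a unit quaternion [w, x, y, z].
In Python, from bench import ctrl, imaging, workorder gives the robot as it stands.
- The arm moves only by the shell command python3 -m pendant 'ROWS' [OPENING]. ROWS is JSON, a list of rows, each a list of 4 numbers: the shift along the tool's x, y, z in cm, then the turn about the tool's z in degrees. In form: [[dx, dy, dz, roll], ...]. A call has 1 to 12 rows; each row is the pose to reach, as a shift and turn from the pose commanded when the call began, along the tool's axes at that moment; what a row does not reach only later rows make up. A row lasts 1/12 s, in which the tool goes at most 41.7 mm and 7.16 degrees, less where a joint would pass 70% of its speed; a pose out of reach is approached as far as the arm can. A call with a gripper value outside its range is refused whole. OPENING is the opening, from 0 (shut) to 1 (fully open), set as the call begins (- or left out, the last holds). The fingers move at their own pace and stop on an object; the grip force is fixed at half the most. Time passes only in rows, so rows that repeat a pose let the fingers close. It gives the time, the measured TCP pose, the force, the opening and the grip force at its end, in the units of the state.
- ctrl.get_obs(): the state, without advancing time (a new reading comes with each control period).
- imaging.camera(name): name is "side" or "top" or "wrist"; returns the picture (400x640x3 uint8, red, green, blue); there is no depth.
- imaging.camera_info(name): a dict with "K" (3x3 intrinsics, pixels), "T" (4x4, takes a point from camera to world coordinates); the wrist camera has in their place "tool_from_camera" (4x4, takes a point from camera to tool coordinates, whose origin is the TCP and whose axes are the flange's). Camera axes: x right, y up, looking along -z (the intrinsics and any distortion apply to the point x, -y, -z); pixel columns grow to the right and rows downward; lengths in m; the calibration is good to about 2 mm. A picture is of the moment at which its call begins: read the wrist's pose just before it. camera_info takes no time and is no camera call.
- workorder.hand_in(): hands the job in; it is judged then, once.
The state is a dict: "time_s": time; "q": joint angles; "dq": joint speeds; "joint_efforts": joint torques, N m; "eef_pos": TCP position; "eef_rot": TCP orientation; "wrist_force": force on the tool from outside, world axes, zero at the start; "torque": the same for the moment, N m; "opening": opening from 0.0 (shut) to 1.0 (fully open); "grasp_force": force on a finger pad.
Only numpy, scipy, OpenCV 4.12 (cv2) and the standard library are available. Lean on these libraries where they do the work, as an engineer would, in place of code of your own. Each camera call takes 0.05 s, during which the arm holds its last target. There are 200 camera calls.

### The job

Five flour-sample bottles stand in the round steel tub, one in the middle and four around it, leaving two empty places in the ring. Take the two bottles of the same size and shape from the bench, not the stout one, the slim one or the flat tin, and stand one upright on the tub's floor in each empty place.

Things in the scene. Friction and masses are not known exactly. Their poses are not given: they have to be found in the camera images.
- bottle1_cap (a point): Aluminium sample bottle, one of two alike, upright on the bench: body 56 mm in diameter and 60 mm high (foot chamfered), conical shoulder to 72 mm, neck and black cap 24 mm in diameter up to the top at 112 mm; 140 to 280 g. This point lies on its axis in the cap, 95 mm above its underside: the place to grip from above. z is its axis, up.
- bottle2_cap (a point): Aluminium sample bottle, one of two alike, upright on the bench: body 56 mm in diameter and 60 mm high (foot chamfered), conical shoulder to 72 mm, neck and black cap 24 mm in diameter up to the top at 112 mm; 140 to 280 g. This point lies on its axis in the cap, 95 mm above its underside: the place to grip from above. z is its axis, up.
- tub: Round steel tub, fixed; inner diameter 196 mm, outer 204, rim 50 mm and floor 6 mm above the bench, two low handles outside. Origin: centre of its underside. x runs through the two empty places. In it stand five loose bottles of the same kind, tops at 118 mm, 64 mm apart in a hexagon: one at the centre, four on the ring at 60 and 120 degrees either side of +x.
- gap1 (a point): Point on the tub's floor at the centre of one empty place, 64 mm from the tub's centre and opposite the other; z up. A bottle standing here has 8 mm of room to each neighbour and 6 mm to the wall. Fingers that close along the tub's y miss the neighbours' caps even when wide open. Either bottle may go here.
- gap2 (a point): Point on the tub's floor at the centre of the other empty place, 64 mm from the tub's centre and opposite the other; z up. A bottle standing here has 8 mm of room to each neighbour and 6 mm to the wall. Fingers that close along the tub's y miss the neighbours' caps even when wide open. Either bottle may go here.
Not all that is in view belongs to the job. Leave any yellow look-alike of the part that bears bottle1_cap alone.

How it is judged:
At the end, for the whole second after the job is handed in: One of the two bottles stands in each empty place of the tub: its axis within 20 mm of the place's centre, upright within about 10 degrees, its foot on the tub's floor (within about 8 mm) (((horizontal distance between bottle1_cap and gap1 below 0.02 m and angle between each of bottle1_cap, bottle2_cap's own z axis and vertical below 0.17 rad and z of bottle1_cap in the frame of gap1 between 0.085 and 0.103 m and horizontal distance between bottle2_cap and gap2 below 0.02 m and z of bottle2_cap in the frame of gap2 between 0.085 and 0.103 m) or (horizontal distance between bottle1_cap and gap2 below 0.02 m and angle between each of bottle1_cap, bottle2_cap's own z axis and vertical below 0.17 rad and z of bottle1_cap in the frame of gap2 between 0.085 and 0.103 m and horizontal distance between bottle2_cap and gap1 below 0.02 m and z of bottle2_cap in the frame of gap1 between 0.085 and 0.103 m))); the robot touches nothing.
It also fails if it takes over 64 s, if anything falls off the work surface, if the arm or the gripper's body presses on something with over 40 N, if the wrist force passes 120 N, or if a joint passes its speed limit or range.

## Working session

There is one attempt and no reset: what is moved stays moved. The work goes in short steps, Python scripts to look and compute and a shell command to move; the robot and the scene stay as the last step left them, time stands still between calls to the robot, and variables do not carry over. Pictures are saved under pics/ and viewed, at most 10 in all, crops included, and the job is handed in when it is done.

```bash
mkdir -p pics; python3 - <<'E'
from bench import ctrl, imaging
import cv2,numpy as np
o=ctrl.get_obs();print(o['time_s'],o['eef_pos'],o['eef_rot'],o['opening'])
for n in('top','side'):
    im=imaging.camera(n);cv2.imwrite(f'pics/{n}0.png',im[:,:,::-1])
    i=imaging.camera_info(n);print(n,{k:np.round(v,4).tolist() if not isinstance(v,str) else v for k,v in i.items()})
i=imaging.camera_info('wrist');print(i)
E
```

```text
0.0 [ 0.25247455 -0.51603617  0.25240046] [-8.63468789e-04  9.74259294e-01  2.25428663e-01 -5.42326416e-06] 0.9991470019990955
top {'K': [[462.9779, 0.0, 323.7178], [0.0, 462.9779, 208.6663], [0.0, 0.0, 1.0]], 'T': [[-0.008, 0.9984, -0.0564, 0.4335], [-1.0, -0.0082, -0.0023, 0.0344], [-0.0027, 0.0564, 0.9984, 1.0544], [0.0, 0.0, 0.0, 1.0]]}
side {'K': [[495.4695, 0.0, 315.2772], [0.0, 495.4695, 202.1019], [0.0, 0.0, 1.0]], 'T': [[-0.9992, 0.0261, -0.0299, 0.4774], [-0.0394, -0.5621, 0.8261, 0.7108], [0.0047, 0.8267, 0.5627, 0.5647], [0.0, 0.0, 0.0, 1.0]]}
{'K': array([[275.82294536,   0.        , 321.49019448],
       [  0.        , 275.82294536, 196.70064937],
       [  0.        ,   0.        ,   1.        ]]), 'tool_from_camera': array([[-1.60180756e-03,  9.48892458e-01,  3.15595527e-01,
         8.08841698e-02],
       [ 9.99998712e-01,  1.48769293e-03,  6.02495544e-04,
         7.91501139e-04],
       [ 1.02194244e-04,  3.15596086e-01, -9.48893619e-01,
        -1.20571535e-01],
       [ 0.00000000e+00,  0.00000000e+00,  0.00000000e+00,
         1.00000000e+00]])}
```

View pics/top0.png

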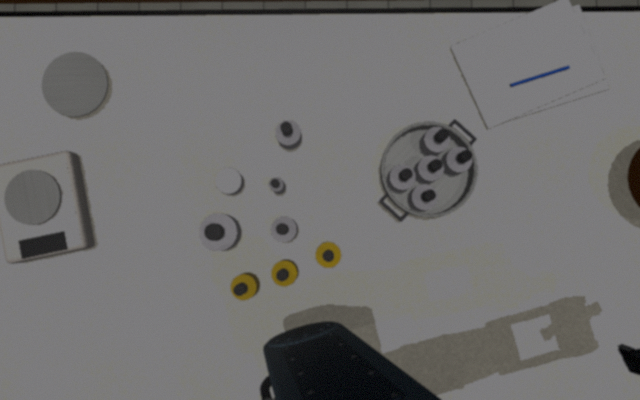

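View pics/side0.png

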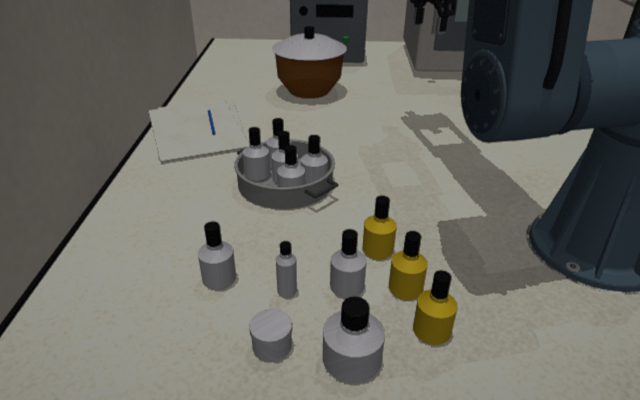

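Top view: candidates on the bench are grey bottles at (289,131) and (284,229), the stout one (220,231), the slim one (277,186), the tin (230,180) and three yellow ones. The two medium grey ones match each other and fit the description. The tub is at about (428,170), with empty places at its upper left and lower right. Side view: the pair is at (217,262) and (348,270).

```bash
cat > h.py <<'E'
from bench import ctrl, imaging
import cv2,numpy as np
def ray(n,uv,T=None):
    i=imaging.camera_info(n);K=i['K'];T=i['T'] if T is None else T
    d=np.array([(uv[0]-K[0,2])/K[0,0],-(uv[1]-K[1,2])/K[1,1],-1.]);return T[:3,3],T[:3,:3]@d
def onplane(n,uv,z,T=None):
    o,d=ray(n,uv,T);return o+d*(z-o[2])/d[2]
def proj(n,p):
    i=imaging.camera_info(n);T=i['T'];c=T[:3,:3].T@(np.array(p)-T[:3,3]);K=i['K']
    return np.array([K[0,2]+K[0,0]*c[0]/-c[2],K[1,2]+K[1,1]*c[1]/c[2]])
def tri(a,b):
    (o1,d1),(o2,d2)=a,b
    s=np.linalg.lstsq(np.c_[d1,-d2],o2-o1,rcond=None)[0]
    p,q=o1+s[0]*d1,o2+s[1]*d2;return (p+q)/2,np.linalg.norm(p-q)
def dark(im,thr,lo,hi):
    m=(im.max(2)<thr).astype(np.uint8)
    n,l,s,c=cv2.connectedComponentsWithStats(m)
    return [(c[i],s[i]) for i in range(1,n) if lo<s[i,4]<hi]
E
python3 - <<'E'
from h import *
t=cv2.imread('pics/top0.png');s=cv2.imread('pics/side0.png')
D=dark(t,52,60,700);S=dark(s,30,60,900)
for n,L in(('top',D),('side',S)):
    print(n)
    for c,b in L:print(np.round(c,1),b)
for c,b in D:
    for c2,b2 in S:
        p,e=tri(ray('top',c),ray('side',c2))
        if e<.008 and .05<p[2]<.15:print(np.round(c),np.round(c2),np.round(p,4),round(e,4))
a=cv2.resize(t[100:260,190:490],None,fx=2.6,fy=2.6,interpolation=cv2.INTER_CUBIC)
cv2.imwrite('pics/crop.png',np.clip(a*1.8,0,255).astype(np.uint8))
E
```

```text
top
[119.2   0.8] [  0   0 312   4 678]
[611.3   8. ] [582   5  58   6 283]
[286.4 128.7] [282 123  10  13 100]
[447.3 136.9] [434 129  33  19 236]
[463.7 156.2] [456 149  16  14 138]
[634.7 177. ] [628 149  12  57 476]
[435.5 164.8] [428 157  18  15 139]
[467.8 182.1] [458 165  15  37 113]
[404.9 174.5] [399 169  13  12 107]
[427.7 195.5] [421 190  14  12 115]
[214.2 231.7] [206 225  18  15 222]
[282.  228.8] [277 224  11  10  80]
[328.  255.3] [324 251   9  10  70]
[282.3 274.4] [277 269  11  11  86]
[240.3 288.7] [234 283  13  12 102]
[630.8 357.9] [619 345  21  29 396]
side
[435.3  10.2] [410   0  46  31 624]
[633.   19.3] [624   0  16  38 225]
[334.2  10.4] [316   4  38  14 480]
[303.   10.5] [299   6   9  10  70]
[308.6  31.6] [304  26  10  13 107]
[185.  76.] [163  39  50  67 156]
[573.4 115.5] [556  82  30  52 347]
[284.4 141.6] [273 119  23  46 492]
[254.2 136.1] [249 128  11  17 158]
[313.6 144.4] [308 136  12  18 175]
[381.6 207.1] [375 196  14  23 264]
[212.6 234. ] [205 222  16  25 315]
[349.1 241.8] [342 230  15  25 319]
[411.7 243.7] [404 232  17  25 326]
[285.3 248. ] [281 242  10  13 115]
[440.5 284.5] [431 271  20  28 407]
[354.7 313.5] [342 297  27  34 773]
[286. 129.] [213. 234.] [0.6569 0.1137 0.0935] 0.0007
[447. 137.] [254. 136.] [ 0.6388 -0.2242  0.0916] 0.0041
[435. 165.] [284. 142.] [ 0.5761 -0.1974  0.0946] 0.0029
[428. 196.] [314. 144.] [ 0.5133 -0.1789  0.0991] 0.0009
[214. 232.] [355. 313.] [0.442  0.2648 0.09  ] 0.0005
[282. 229.] [349. 242.] [0.4469 0.1234 0.0936] 0.0005
[328. 255.] [382. 207.] [0.3913 0.0284 0.0934] 0.0002
[282. 274.] [412. 244.] [0.3527 0.123  0.093 ] 0.0003
[240. 289.] [440. 284.] [0.3241 0.2097 0.093 ] 0.0004
```

View pics/crop.png

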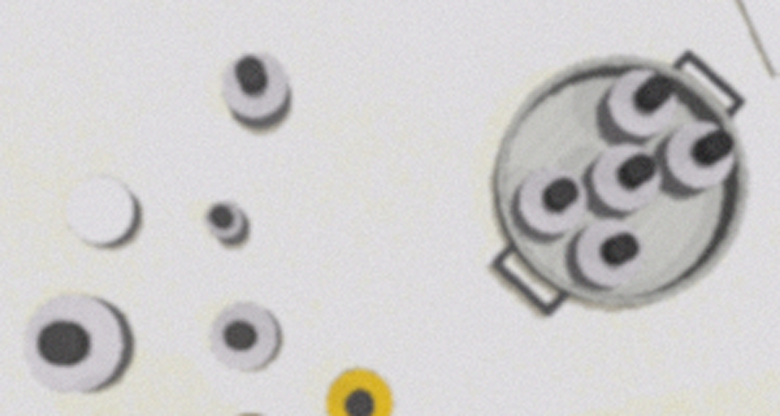

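The crop confirms the pair: grey, equal size, at crop (257,90) and (245,337). It also shows five caps in the tub, with the gaps at upper left and lower right. Next I fit the hexagon and work out the moves.

```bash
cat >> h.py <<'E'
from scipy.spatial.transform import Rotation as R
def go(target,yaw_y=None):
    """target xyz; yaw_y: wanted angle of tool y in world (rad, mod pi). prints shift cm / roll deg"""
    o=ctrl.get_obs();w=o['eef_rot'];M=R.from_quat([*w[1:],w[0]]).as_matrix()
    d=M.T@(np.array(target)-o['eef_pos'])*100
    r=None
    if yaw_y is not None:
        v=M.T@np.array([np.cos(yaw_y),np.sin(yaw_y),0]);r=np.degrees(np.arctan2(-v[0],v[1]));r=(r+90)%180-90
    print('t',o['time_s'],'pos',np.round(o['eef_pos'],4),'q6',round(o['q'][5],2),'shift cm',np.round(d,2),'roll',r,'open',round(o['opening'],3))
E
python3 - <<'E'
from h import *
from scipy.optimize import least_squares
uv=[(435.3,165),(404.9,174.5),(427.7,195.5),(463.7,156.2),(441.2,136.6)]
P=np.array([onplane('top',u,.0995)[:2] for u in uv]);print(P.round(4))
print(np.linalg.norm(P-P[0],axis=1).round(4), np.degrees(np.arctan2(*(P-P[0]).T[::-1])).round(1))
e=np.exp(1j*(np.arctan2(*(P[1:]-P[0]).T[::-1])))
# gaps bisect: ring mean direction mod 60
th=np.angle(np.mean(e**6))/6; print('theta mod60',np.degrees(th))
c=P.mean(0);print('centre',c)
f=lambda x:np.ravel(np.vstack([[x[0],x[1]]]+[[x[0]+.064*np.cos(a),x[1]+.064*np.sin(a)] for a in x[2]+np.radians([-60+180*0,-120,120,60])])-P)
best=min((least_squares(lambda x:np.concatenate([np.min(np.linalg.norm(P[:,None]-np.vstack([[x[:2]]]+[x[:2]+.064*np.array([np.cos(a),np.sin(a)]) for a in x[2]+np.radians([60,120,-60,-120])])[None],axis=2),axis=1)]),[c[0],c[1],t0]) for t0 in np.radians([0,30,60,90,120,150])),key=lambda r:r.cost)
x=best.x;print(x[:2],np.degrees(x[2]),best.fun.round(4))
g=[x[:2]+s*.064*np.array([np.cos(x[2]),np.sin(x[2])]) for s in(1,-1)];print('gaps',g,'tub y deg',np.degrees(x[2])+90)
for q in g: print(proj('top',[*q,.006]))
go([.447,.1234,.25],np.radians(90))
E
```

```text
[[ 0.5763 -0.1958]
 [ 0.557  -0.1324]
 [ 0.5129 -0.1787]
 [ 0.5942 -0.2552]
 [ 0.6358 -0.2094]]
[0.     0.0663 0.0656 0.062  0.061 ] [  0.  106.9 164.9 -73.2 -12.9]
theta mod60 -13.553756221416657
centre [ 0.57524669 -0.19428516]
[ 0.57524669 -0.19428516] 46.42842033469371 [0.0019 0.0005 0.0006 0.001  0.0017]
gaps [array([ 0.61935935, -0.14791627]), array([ 0.53113403, -0.24065404])] tub y deg 136.42842033469373
[404.15909067 152.61423475]
[445.69396206 190.78281772]
t 0.1 pos [ 0.2525 -0.5161  0.2525] q6 -0.21 shift cm [ 45.56 -48.91   0.34] roll 26.05480368706884 open 1.0
```

```bash
python3 -m pendant '[[3,-3.2,0,-3],[6,-6.4,0,-6],[9,-9.6,0,-9],[12,-12.8,0,-12],[15,-16,0,-15],[18,-19.2,0,-18],[21,-22.4,0,-20.4],[24,-25.6,0,-20.4],[27,-29,0,-20.4],[30,-32,0,-20.4],[32.5,-35,0,-20.4],[34.5,-37,0,-20.4]]' 1
python3 -c "
from h import *
go([.447,.1234,.2],np.radians(136.4))"
```

```text
time_s: 1.1
eef_pos: [0.398, -0.0361, 0.2533]
eef_rot: [0.0, 0.919, 0.394, 0.0]
wrist_force: [1.5, 0.1, 0.8]
opening: 0.999
grasp_force: 0.0
t 1.1 pos [ 0.398  -0.0361  0.2533] q6 0.37 shift cm [14.94 -7.44  5.33] roll 0.04073925215146801 open 0.999
```

```bash
python3 -m pendant '[[3,-1.5,1,0],[6,-3,2,0],[9,-4.5,3,0],[11,-5.5,4,0],[12.3,-6.2,5,0],[12.3,-6.2,5.3,0],[12.3,-6.2,5.3,0],[12.3,-6.2,5.3,0]]'
python3 - <<'E'
from h import *
go([.447,.1234,.2],np.radians(136.4))
E
```

```text
time_s: 1.77
eef_pos: [0.4377, 0.0931, 0.2002]
eef_rot: [-0.0, 0.919, 0.394, -0.0]
wrist_force: [0.5, -0.1, -0.0]
opening: 1.001
grasp_force: 0.0
t 1.7667 pos [0.4377 0.0931 0.2002] q6 0.7 shift cm [ 2.83 -1.41  0.02] roll 0.06560435744674464 open 1.001
```

```bash
python3 -m pendant '[[1.5,-0.7,0,0],[2.8,-1.4,0,0],[2.8,-1.4,0,0],[2.8,-1.4,0,0],[2.8,-1.4,0,0]]'
cat >> h.py <<'E'
def wrist(name):
    o=ctrl.get_obs();im=imaging.camera('wrist');cv2.imwrite(f'pics/{name}.png',im[:,:,::-1])
    w=o['eef_rot'];T=np.eye(4);T[:3,:3]=R.from_quat([*w[1:],w[0]]).as_matrix();T[:3,3]=o['eef_pos']
    T=T@imaging.camera_info('wrist')['tool_from_camera'];np.save(f'pics/{name}.npy',T);return im,T
E
python3 - <<'E'
from h import *
im,T=wrist('w1')
for c,b in dark(im,50,150,9000):print(c.round(1),b,onplane('wrist',c,.1,T).round(4))
go([.447,.1234,.1],np.radians(136.4))
E
```

```text
time_s: 2.18
eef_pos: [0.4472, 0.1225, 0.2007]
eef_rot: [0.0, 0.919, 0.394, 0.0]
wrist_force: [0.7, -0.7, 0.4]
opening: 1.001
grasp_force: 0.0
[545.7  21.6] [ 512    0   68   47 2155] [0.6547 0.1123 0.1   ]
[186.6  80.2] [ 157   54   61   52 2530] [0.443 0.262 0.1  ]
[395.2 111.4] [382 100  27  24 484] [0.5409 0.138  0.1   ]
[320.6 205.1] [307 186  28  38 863] [0.4467 0.1223 0.1   ]
[153.5 228.1] [ 130  209   47   39 1148] [0.3257 0.2081 0.1   ]
[631.7 238.2] [620 229  20  21 153] [ 0.6254 -0.0917  0.1   ]
[346.2 306.7] [334 286  26  41 865] [0.3919 0.0289 0.1   ]
[600.5 321.5] [ 558  291   82   68 2148] [ 0.5629 -0.1595  0.1   ]
t 2.2333 pos [0.4471 0.1226 0.2006] q6 0.77 shift cm [ 0.05 -0.07 10.06] roll -0.00406480185631608 open 0.999
```

View pics/w1.png

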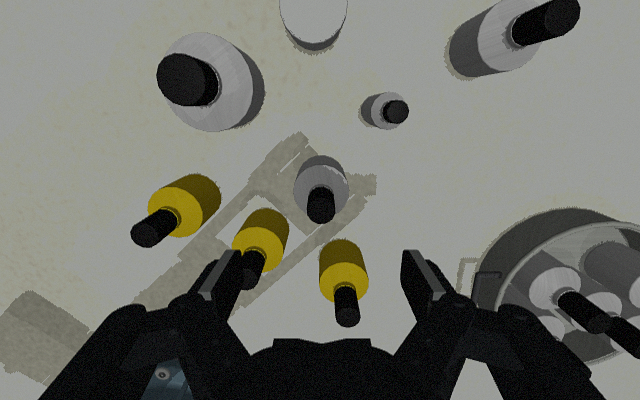

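The wrist view shows the target cap at (320,205), centred between the fingers and agreeing with the two-view point to 1 mm. I descend and grip.

```bash
python3 -m pendant '[[0,0,2.5,0],[0,0,5,0],[0,0,7.5,0],[0,0,9.3,0],[0,0,10.2,0],[0,0,10.2,0],[0,0,10.2,0]]' 1
python3 -m pendant '[[0,0,0,0],[0,0,0,0],[0,0,0,0],[0,0,0,0],[0,0,0,0],[0,0,0,0],[0,0,0,0],[0,0,0,0],[0,0,0,0]]' 0
python3 -m pendant '[[0,0,-1,0],[0,0,-3,0],[0,0,-6,0],[0,0,-9,0],[0,0,-12,0],[0,0,-14,0],[0,0,-16,0],[0,0,-16,0],[0,0,-16,0]]'
python3 -c "
from h import *
go([.531,-.2407,.258],np.radians(136.4));go([.6194,-.1479,.258],np.radians(136.4))"
```

```text
time_s: 2.82
eef_pos: [0.4473, 0.1231, 0.0986]
eef_rot: [-0.0, 0.919, 0.394, -0.0]
wrist_force: [0.2, 0.6, -0.1]
opening: 1.002
grasp_force: 0.0
time_s: 3.57
eef_pos: [0.4476, 0.1236, 0.099]
eef_rot: [0.0, 0.919, 0.394, 0.0]
wrist_force: [-1.5, -0.2, 5.2]
opening: 0.262
grasp_force: 58.7
time_s: 4.32
eef_pos: [0.4475, 0.1236, 0.2592]
eef_rot: [0.0, 0.919, 0.394, 0.001]
wrist_force: [-0.3, -0.6, -2.4]
opening: 0.267
grasp_force: 58.9
t 4.3167 pos [0.4475 0.1236 0.2592] q6 0.77 shift cm [-20.66  31.14   0.13] roll 0.06512328153988278 open 0.267
t 4.3167 pos [0.4475 0.1236 0.2592] q6 0.77 shift cm [-7.84 31.16  0.16] roll 0.06512328153988278 open 0.267
```

```bash
python3 -m pendant '[[-0.7,1,0,0],[-2,3,0,0],[-4,6,0,0],[-6,9,0,0],[-8,12,0,0],[-10,15,0,0],[-12,18,0,0],[-14,21,0,0],[-16,24,0,0],[-17.7,26.7,0,0],[-19,28.7,0,0],[-20,30.2,0,0]]'
python3 -m pendant '[[-0.5,0.7,0,0],[-0.66,0.94,0,0],[-0.66,0.94,0,0],[-0.66,0.94,0,0],[-0.66,0.94,0,0],[-0.66,0.94,0,0]]'
python3 - <<'E'
from h import *
im,T=wrist('w2')
for c,b in dark(im,50,150,9000):print(c.round(1),b,onplane('wrist',c,.1,T).round(4))
t=imaging.camera('top');cv2.imwrite('pics/top2.png',t[:,:,::-1])
for c,b in dark(t,52,60,700):print('top',c.round(1),b[4])
go([.531,-.2407,.106],np.radians(136.4))
E
```

```text
time_s: 5.32
eef_pos: [0.5274, -0.2314, 0.2555]
eef_rot: [-0.002, 0.919, 0.394, -0.001]
wrist_force: [0.4, 0.4, -1.5]
opening: 0.264
grasp_force: 59.0
time_s: 5.82
eef_pos: [0.5306, -0.2396, 0.2584]
eef_rot: [-0.0, 0.919, 0.395, 0.0]
wrist_force: [-0.2, 0.2, -1.9]
opening: 0.263
grasp_force: 59.0
[291.6  47.8] [239  26 129  82 765] [ 0.6007 -0.1273  0.1   ]
[24.  87.1] [   0   72   53   29 1274] [0.3945 0.0231 0.1   ]
[263.   89.6] [248  75  32  29 689] [ 0.5559 -0.1334  0.1   ]
[382.7  88.9] [367  75  32  28 698] [ 0.6383 -0.2108  0.1   ]
[323.  125.2] [311 112  25  27 518] [ 0.5745 -0.1961  0.1   ]
[267.7 158. ] [254 144  29  29 599] [ 0.5115 -0.1808  0.1   ]
[378.4 157.5] [364 144  29  28 598] [ 0.5935 -0.2581  0.1   ]
[ 32.2 270.4] [  0 232  53  97 745] [ 0.2148 -0.0814  0.1   ]
[ 11.2 305.7] [   0  266   41   80 1427] [ 0.1495 -0.0884  0.1   ]
top [92.7  0.7] 477
top [611.8   8.3] 250
top [446.5 136.7] 192
top [463.7 156.3] 129
top [434.4 165.4] 119
top [405.  174.5] 99
top [428.1 195.2] 118
top [214.2 231.7] 128
top [ 42.6 244.6] 694
top [240.5 288.7] 72
t 5.9167 pos [ 0.5307 -0.2399  0.2586] q6 0.13 shift cm [-0.03  0.07 15.26] roll 0.12047243429373111 open 0.264
```

View pics/w2.png

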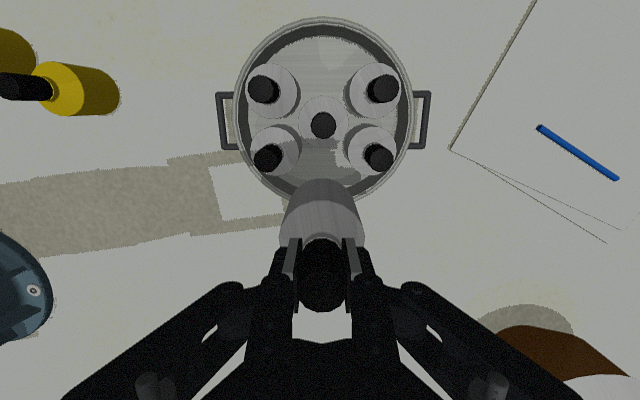

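The wrist view shows the held bottle centred over the near gap, neighbour caps at (268,158) and (378,157). The hexagon fit from here shifts the target by 1–1.5 mm, so I lower with that correction.

```bash
python3 -m pendant '[[-0.1,0.13,1,0],[-0.1,0.13,3.5,0],[-0.1,0.13,6,0],[-0.1,0.13,8.5,0],[-0.1,0.13,10,0],[-0.1,0.13,11.5,0],[-0.1,0.13,13,0],[-0.1,0.13,14,0],[-0.1,0.13,14.7,0],[-0.1,0.13,15.1,0],[-0.1,0.13,15.3,0],[-0.1,0.13,15.3,0]]'
python3 -m pendant '[[0,0,0,0],[0,0,0,0]]'
python3 -c "
from h import *
go([.531,-.2415,.105],np.radians(136.4))"
```

```text
time_s: 6.92
eef_pos: [0.5311, -0.2425, 0.1056]
eef_rot: [0.0, 0.919, 0.394, 0.0]
wrist_force: [0.7, -1.2, -1.5]
opening: 0.268
grasp_force: 59.1
time_s: 7.08
eef_pos: [0.5313, -0.2427, 0.1061]
eef_rot: [0.001, 0.919, 0.394, 0.0]
wrist_force: [0.2, -0.1, -1.0]
opening: 0.263
grasp_force: 59.1
t 7.0833 pos [ 0.5313 -0.2427  0.1061] q6 0.13 shift cm [ 0.07 -0.1   0.11] roll 0.0596559571248747 open 0.263
```

```bash
python3 -m pendant '[[0,0,0.07,0],[0,0,0.12,0],[0,0,0.15,0],[0,0,0.15,0]]'
python3 -m pendant '[[0,0,0,0],[0,0,0,0],[0,0,0,0],[0,0,0,0],[0,0,0,0],[0,0,0,0],[0,0,0,0],[0,0,0,0]]' 1
python3 -m pendant '[[0,0,-1,0],[0,0,-2.5,0],[0,0,-5,0],[0,0,-7.5,0],[0,0,-10,0],[0,0,-12,0],[0,0,-13,0],[0,0,-13,0]]'
python3 - <<'E'
from h import *
im,T=wrist('w3')
for c,b in dark(im,50,150,1500):print(c.round(1),b,onplane('wrist',c,.103,T).round(4))
go([.657,.1137,.22],np.radians(136.4))
E
```

```text
time_s: 7.42
eef_pos: [0.5312, -0.2427, 0.105]
eef_rot: [0.0, 0.919, 0.394, 0.0]
wrist_force: [-2.4, 1.1, 4.9]
opening: 0.261
grasp_force: 60.0
time_s: 8.08
eef_pos: [0.5308, -0.2424, 0.1037]
eef_rot: [-0.0, 0.919, 0.394, -0.0]
wrist_force: [0.5, -0.4, 0.3]
opening: 0.998
grasp_force: 0.0
time_s: 8.75
eef_pos: [0.5321, -0.2432, 0.2373]
eef_rot: [0.003, 0.919, 0.394, 0.001]
wrist_force: [0.4, -0.1, 0.4]
opening: 1.002
grasp_force: 0.0
[10.5 86.1] [  0  71  25  28 568] [0.407  0.0087 0.103 ]
[252.5  86.3] [235  70  37  32 860] [ 0.5564 -0.1338  0.103 ]
[382.6  85.4] [365  70  35  31 838] [ 0.6378 -0.2104  0.103 ]
[234.  118.6] [228  72  15  88 560] [ 0.5245 -0.1404  0.103 ]
[212.7 114.5] [203  90  24  58 240] [ 0.5136 -0.1251  0.103 ]
[424.  115.9] [415  92  15  54 191] [ 0.6484 -0.2553  0.103 ]
[317.9 125.1] [304 111  28  29 606] [ 0.5746 -0.1959  0.103 ]
[258.4 161.2] [241 145  34  42 754] [ 0.5118 -0.1811  0.103 ]
[378.1 159.9] [363 145  32  36 719] [ 0.5934 -0.2574  0.103 ]
[319.6 195.3] [307 179  26  33 670] [ 0.5299 -0.2448  0.103 ]
[ 19.9 288.4] [  0 250  36  98 831] [ 0.2212 -0.0965  0.103 ]
[  7.9 321.9] [  0 312  23  22 255] [ 0.1692 -0.1091  0.103 ]
t 8.8 pos [ 0.5313 -0.2427  0.2351] q6 0.13 shift cm [ 34.49 -15.44   1.48] roll 0.05920474679950871 open 1.001
```

View pics/w3.png

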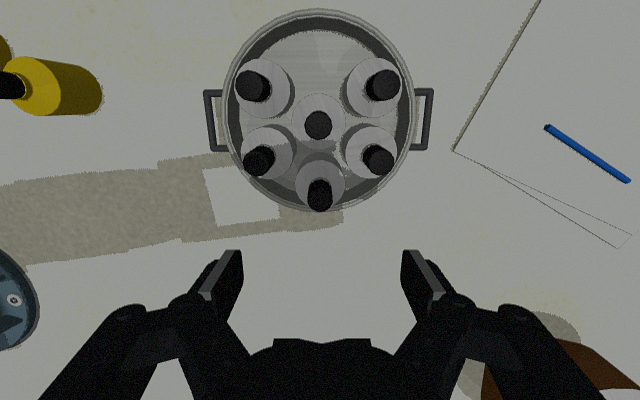

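The bottle stands upright in the near gap with its cap at (320,195), about 2 mm from the centre. Now the far bottle.

```bash
python3 -m pendant '[[2,-0.9,0,0],[5,-2.2,0,0],[8.5,-3.8,0,0],[12,-5.4,0,0],[15.5,-7,0,0],[19,-8.5,0,0],[22.5,-10,0,0],[26,-11.6,0,0],[29,-13,0.5,0],[32,-14.3,1,0],[33.6,-15,1.3,0],[34.5,-15.4,1.5,0]]'
python3 -m pendant '[[0,0,0,0],[0,0,0,0],[0,0,0,0],[0,0,0,0]]'
python3 - <<'E'
from h import *
im,T=wrist('w4')
for c,b in dark(im,50,150,3000):print(c.round(1),b,onplane('wrist',c,.1,T).round(4))
go([.657,.1137,.099],np.radians(136.4))
E
```

```text
time_s: 9.8
eef_pos: [0.6558, 0.1166, 0.2156]
eef_rot: [-0.001, 0.918, 0.396, -0.002]
wrist_force: [-0.1, -0.2, 0.3]
opening: 1.0
grasp_force: 0.0
time_s: 10.13
eef_pos: [0.6567, 0.1122, 0.2189]
eef_rot: [0.0, 0.919, 0.394, -0.0]
wrist_force: [0.3, -0.0, -0.5]
opening: 0.999
grasp_force: 0.0
[591.1  76.5] [ 538    0  102  170 2592] [0.8835 0.0367 0.1   ]
[320.7 197.3] [308 180  27  35 740] [0.6568 0.1126 0.1   ]
[ 56.2 233.2] [  26  212   62   44 1883] [0.449  0.2614 0.1   ]
[ 44.5 333.5] [  20  315   50   38 1023] [0.3293 0.2082 0.1   ]
t 10.1833 pos [0.6568 0.1123 0.2191] q6 0.75 shift cm [ 0.11 -0.09 12.01] roll -0.04338253604697684 open 1.002
```

View pics/w4.png

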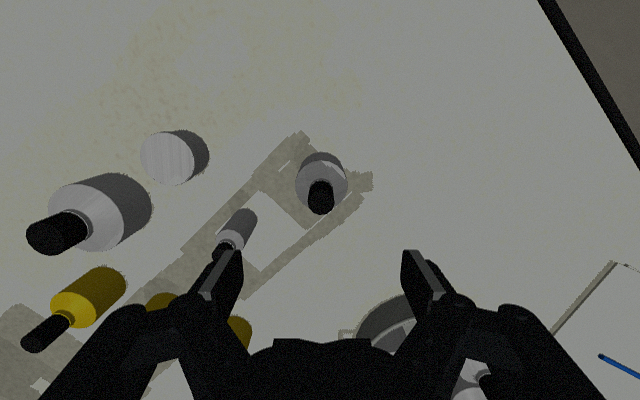

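The cap is at (321,197), centred, with nothing close to the fingers. I descend, grip and lift.

```bash
python3 -m pendant '[[0,0,2.5,0],[0,0,5,0],[0,0,8,0],[0,0,10.5,0],[0,0,11.6,0],[0,0,12,0],[0,0,12,0],[0,0,12,0]]' 1
python3 -m pendant '[[0,0,0,0],[0,0,0,0],[0,0,0,0],[0,0,0,0],[0,0,0,0],[0,0,0,0],[0,0,0,0],[0,0,0,0],[0,0,0,0]]' 0
python3 -m pendant '[[0,0,-1,0],[0,0,-3,0],[0,0,-6,0],[0,0,-9,0],[0,0,-12,0],[0,0,-14,0],[0,0,-16,0],[0,0,-16,0],[0,0,-16,0]]'
python3 -c "
from h import *
go([.6188,-.149,.258],np.radians(136.4))"
```

```text
time_s: 10.85
eef_pos: [0.658, 0.1135, 0.1005]
eef_rot: [0.0, 0.919, 0.394, 0.001]
wrist_force: [0.3, -0.2, 0.5]
opening: 0.997
grasp_force: 0.0
time_s: 11.6
eef_pos: [0.6573, 0.1138, 0.0994]
eef_rot: [0.0, 0.919, 0.394, 0.001]
wrist_force: [0.1, -0.9, 5.7]
opening: 0.267
grasp_force: 58.9
time_s: 12.35
eef_pos: [0.657, 0.1139, 0.2594]
eef_rot: [0.0, 0.919, 0.394, 0.001]
wrist_force: [-0.5, 0.7, -2.9]
opening: 0.263
grasp_force: 59.0
t 12.35 pos [0.657  0.1139 0.2594] q6 0.75 shift cm [-21.69  15.34   0.14] roll 0.06097302250549319 open 0.263
```

```bash
python3 -m pendant '[[-1,0.7,0,0],[-3,2.1,0,0],[-5.5,3.9,0,0],[-8,5.7,0,0],[-10.5,7.4,0,0],[-13,9.2,0,0],[-15.5,11,0,0],[-18,12.7,0,0],[-20,14.1,0,0],[-21.2,15,0,0],[-21.7,15.3,0,0],[-21.7,15.3,0,0]]'
python3 -m pendant '[[0,0,0,0],[0,0,0,0],[0,0,0,0]]'
python3 -c "
from h import *
go([.6186,-.149,.1055],np.radians(136.6))"
```

```text
time_s: 13.35
eef_pos: [0.6173, -0.15, 0.2573]
eef_rot: [-0.001, 0.919, 0.393, -0.001]
wrist_force: [-0.7, -0.7, -1.8]
opening: 0.266
grasp_force: 59.0
time_s: 13.6
eef_pos: [0.6185, -0.1473, 0.2587]
eef_rot: [-0.0, 0.919, 0.395, 0.0]
wrist_force: [-0.2, -0.5, -2.2]
opening: 0.262
grasp_force: 59.0
t 13.6 pos [ 0.6185 -0.1473  0.2587] q6 0.34 shift cm [-0.12  0.13 15.32] roll -0.032006613129624384 open 0.262
```

```bash
python3 -m pendant '[[-0.05,0.05,1,0],[-0.05,0.05,3.5,0],[-0.05,0.05,6,0],[-0.05,0.05,8.5,0],[-0.05,0.05,10,0],[-0.05,0.05,11.5,0],[-0.05,0.05,13,0],[-0.05,0.05,14,0],[-0.05,0.05,14.7,0],[-0.05,0.05,15.1,0],[-0.05,0.05,15.3,0],[-0.05,0.05,15.3,0]]'
python3 -m pendant '[[0,0,0.05,0],[0,0,0.1,0],[0,0,0.1,0]]'
python3 -c "
from h import *
go([.6186,-.149,.105],np.radians(136.6))"
```

```text
time_s: 14.6
eef_pos: [0.6186, -0.1496, 0.1061]
eef_rot: [0.0, 0.919, 0.394, 0.0]
wrist_force: [0.2, -0.1, -2.3]
opening: 0.267
grasp_force: 59.1
time_s: 14.85
eef_pos: [0.6187, -0.1498, 0.1055]
eef_rot: [0.0, 0.919, 0.394, 0.0]
wrist_force: [0.6, 0.2, -1.0]
opening: 0.265
grasp_force: 59.2
t 14.85 pos [ 0.6187 -0.1498  0.1055] q6 0.34 shift cm [ 0.05 -0.06  0.05] roll -0.14477547595458873 open 0.265
```

```bash
python3 -m pendant '[[0,0,0.05,0],[0,0,0.1,0],[0,0,0.1,0]]'
python3 -m pendant '[[0,0,0,0],[0,0,0,0],[0,0,0,0],[0,0,0,0],[0,0,0,0],[0,0,0,0],[0,0,0,0],[0,0,0,0]]' 1
python3 -m pendant '[[0,0,-1,0],[0,0,-2.5,0],[0,0,-5,0],[0,0,-7.5,0],[0,0,-10,0],[0,0,-12,0],[-3,0,-14,0],[-6,0,-14,0],[-9,0,-14,0],[-12,0,-14,0],[-13,0,-14,0],[-13,0,-14,0]]'
python3 -m pendant '[[0,0,0,0],[0,0,0,0],[0,0,0,0]]'
python3 - <<'E'
from h import *
im,T=wrist('w5')
for c,b in dark(im,50,150,1500):print(c.round(1),b,onplane('wrist',c,.103,T).round(4))
E
```

```text
time_s: 15.1
eef_pos: [0.6189, -0.1499, 0.1054]
eef_rot: [0.001, 0.919, 0.394, 0.0]
wrist_force: [-2.1, 1.4, 5.1]
opening: 0.262
grasp_force: 60.2
time_s: 15.77
eef_pos: [0.6183, -0.1496, 0.1037]
eef_rot: [-0.0, 0.919, 0.394, -0.0]
wrist_force: [0.4, 0.4, 0.1]
opening: 0.999
grasp_force: 0.0
time_s: 16.77
eef_pos: [0.5275, -0.2456, 0.2447]
eef_rot: [0.0, 0.92, 0.393, 0.0]
wrist_force: [1.2, -0.5, -0.0]
opening: 1.0
grasp_force: 0.0
time_s: 17.02
eef_pos: [0.5296, -0.2428, 0.2439]
eef_rot: [-0.0, 0.919, 0.395, 0.0]
wrist_force: [-1.0, -0.0, 0.3]
opening: 1.001
grasp_force: 0.0
[322.9  46.5] [309  28  29  39 869] [ 0.6187 -0.1515  0.103 ]
[15.7 83.7] [  0  68  36  29 874] [0.4029 0.0134 0.103 ]
[257.7  84.7] [241  69  35  31 802] [ 0.5564 -0.1337  0.103 ]
[384.8  84.2] [368  69  34  31 806] [ 0.6378 -0.2105  0.103 ]
[404.  115.1] [396  70  15  88 445] [ 0.6339 -0.2427  0.103 ]
[424.6 116.9] [412  91  19  54 189] [ 0.6465 -0.2569  0.103 ]
[217.5 115.3] [212  92  15  53 175] [ 0.5108 -0.126   0.103 ]
[321.3 122.9] [308 109  27  28 576] [ 0.5747 -0.1959  0.103 ]
[263.8 160.1] [247 143  34  48 768] [ 0.511  -0.1829  0.103 ]
[380.  157.1] [365 142  31  32 686] [ 0.5935 -0.2574  0.103 ]
[322.6 191.9] [311 176  24  32 633] [ 0.5299 -0.2448  0.103 ]
[ 25.5 279.5] [  0 243  43  89 753] [ 0.221  -0.0916  0.103 ]
[  8.8 313.2] [  0 287  30  45 541] [ 0.1641 -0.1008  0.103 ]
```

View pics/w5.png

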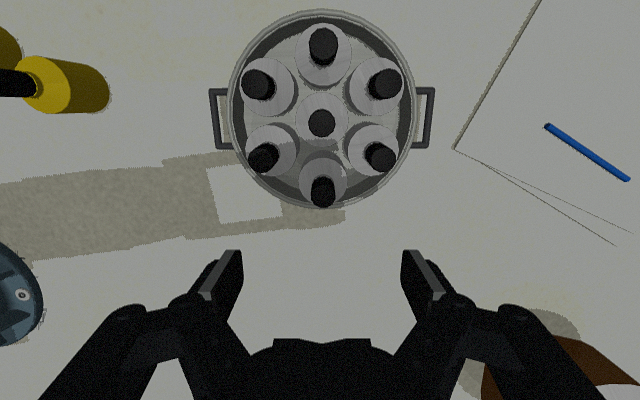

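All seven bottles stand upright in the hexagon, the new caps at (323,46) and (323,192), within about 3 mm of their places. The gripper is clear.

```bash
python3 -c "
from bench import workorder
print(workorder.hand_in())"
```

```text
the job is handed in; nothing more can be done
None
```

I placed both matching bottles upright in the tub's two empty places, each about 3 mm from its centre by the wrist camera, and handed the job in at about 17 s of the 64 s allowed; hand-in returned no verdict.

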